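# Hook the caddy into the notch of the tub rail

## Task

Take the orange caddy by its black tab and hook its bent lip over the dark metal rail on the near wall of the white tub, so that the pocket hangs inside the tub. Feel gently along the rail for its notch, seat the hook fully home in it and let go. Do not press it hard against the tub at any time, and leave the jar, the reel and the carton where they stand.

Things in the scene. Friction and masses are not known exactly. Their poses are not given: they have to be found in the camera images.
- caddy_tab (a point): Centre of the caddy's black grip tab, the place to grasp: 10 mm thick (x), 26 mm wide (y), 45 mm high (z). This point is 102.5 mm above the caddy's underside and 17.5 mm below its very top. Axes are the caddy's: x from the lip to the pocket, y across, z up. Nothing of the caddy but the tab stands higher than 27.5 mm below this point.
- caddy_hook (a point): Underside of the bridge of the caddy's hook, at the middle of the hook slot: 32.5 mm straight below caddy_tab, 70 mm above the caddy's underside; same axes. Bridge 5 mm thick. The slot between lip (x = -10 to -6 mm) and back plate (x = 6 to 10 mm) is 12 mm wide; the lip reaches 17 mm below this point; bridge and lip are 26 mm wide (y).
- caddy_pocket (a point): Centre of the caddy's open pocket, 26 mm from caddy_hook along the caddy's x and 41 mm below it; same axes.
- caddy: Orange hook-on pocket, 120 mm high over all, 80 to 170 g, standing upright at the start. Origin at its underside straight below caddy_hook, same axes; the pocket (60 mm wide, 54 mm high) with its 75 mm high back plate lies at x = +6 to +46 mm.
- tub: White open tub, fixed, 140 x 260 mm, 80 mm high, walls 5 mm. Origin at the centre of its underside; x from the near wall (with the rail) to the far wall, y along the rail, z up. The other walls have a grey bead, top 84.5 mm. Low things (to 51 mm) lie in it along the far wall, at x above 15 mm. The dark metal rail clamped along the near wall is 8 mm thick (x), 200 mm long, and stands 15 mm above the wall.
- rail_line (a point): Point of the tub at mid-length of the near wall, at the rail's top (95 mm above the tub's underside); axes as the tub's. The rail's one notch (30 mm wide, 9 mm deep) takes the hook's bridge. Its middle lies anywhere from y = -28 to +28 mm of this point: not measured, to be felt. Off the notch caddy_hook rests at z = 0 here, home at z = -9 mm. The rail floats on rubber: it gives 1 mm per 3 N pressed down, 5 mm at most, then is hard.
- jar: White lidded jar, 70 mm across, 57 mm high, origin under its centre; bystander.
- reel: Reel of white thread, 35 mm across, 46 mm high, upright, origin under its centre; bystander.
- carton: Small brown carton, 45 x 70 x 33 mm, origin under its centre; bystander.
Not all that is in view belongs to the job. What is shaped like the caddy but pink or turquoise is not meant.

How it is judged (in metres and radians):
On the way:
1. the held caddy's lip is hooked over the rail (bridge less than 8 mm above the rail's top or on it), not yet home in the notch (z of caddy_hook in the frame of rail_line between -0.005 and 0.008 m and x of caddy_hook in the frame of rail_line between -0.006 and 0.006 m and y of caddy_hook in the frame of rail_line between -0.08 and 0.08 m and contact force between caddy and the fingers above 0.5 N).
At the end, for the whole second after the job is handed in: The caddy hangs released and at rest in the notch, pocket inside the tub: bridge 6.5 to 12.5 mm below the rail's top, within 6 mm of rail_line across and 35 mm along, upright and square to the rail within 0.15 rad; bystanders upright within 15 mm of their places (z of caddy_hook in the frame of rail_line between -0.0125 and -0.0065 m and x of caddy_hook in the frame of rail_line between -0.006 and 0.006 m and y of caddy_hook in the frame of rail_line between -0.035 and 0.035 m and x of caddy_pocket in the frame of rail_line above 0.015 m and angle between caddy's own z axis and vertical below 0.15 rad and angle between the y axis of caddy and the y axis of tub, either way round below 0.15 rad and linear speed of caddy below 0.02 m/s and angular speed of caddy below 0.2 rad/s and angle between each of jar, reel, carton's own z axis and vertical below 0.2 rad and distance of each of jar, reel, carton from where it was at the start of the episode below 0.015 m); the robot touches nothing.
It fails at once if the caddy is pressed against the tub or its rail with more than 25 N (contact force between caddy and tub above 25 N).
It fails at once if the robot touches the tub or its rail with more than 15 N (contact force between any of the fingers, the arm and tub above 15 N).
It fails at once if a bystander is pushed more than 15 mm or tipped (distance of any of jar, reel, carton from where it was at the start of the episode above 0.015 m or angle between any of jar, reel, carton's own z axis and vertical above 0.2 rad).
It also fails if it takes over 61 s, if anything falls off the work surface, if the arm or the gripper's body presses on something with over 40 N, if the wrist force passes 120 N, or if a joint passes its speed limit or range.

## Robot

A 7-joint arm with a two-finger parallel gripper is mounted at the origin on a cart in front of the work surface, level with it; the furniture and walls round the work are solid. World frame = base frame: x ahead of the robot, y to its left, z up, the work surface at z = 0. Lengths are in mm, angles in rad, forces in N, time in s.
With the tool pointing down it reaches from about 400 to 875 mm from the base axis. Payload 4.4 kg.
Tool frame: the origin (TCP) lies at the very end of the fingers, on their centre line; the grasp point (between the pads) lies 19 mm behind it; z points along the fingers, x is the direction in which the jaws open and shut, and the axes are right-handed (so a half turn about z gives the same grasp; the last joint's range is limited). The gripper opens to 85 mm and grips with 20 to 120 N. Pads are 22 mm wide; open, the fingers measure 114 mm over their backs; the gripper's body (76 mm by 85 mm) begins 54 mm behind the grasp point. The pads swing forward as they close: fully open they stand 13 mm farther back than shut.
Start: joints at [1.045, 0.628, 0.038, 1.517, -0.027, 0.996, -0.02], TCP at [288.478, -582.493, 231.313] pointing down, gripper open.
Joint ranges: [-3.06, 3.06], [-0.37, 2.12], [-1.25, 1.32], [0.18, 2.47], [-1.1, 4.24], [0.23, 1.98], [-2.94, 2.94]. Speed limits (rad/s): [2.57, 2.57, 3.14, 3.14, 3.14, 3.14, 3.14].

## Interface

Orientations are given as [roll, pitch, yaw] about the fixed x, y, z axes, in that order (R = Rz(yaw) Ry(pitch) Rx(roll)).
In Python, from cell import ctrl, get_image, job, models gives the robot as it stands.
- The arm moves only by the tool move_arm, never from a script. Its argument "moves" is a list that holds one entry, the list of rows, each a list of 6 numbers: the shift along the tool's x, y, z in m, then the turn, a rotation vector about the tool's x, y, z in rad. A call has 1 to 20 rows; each row is the pose to reach, as a shift and turn from the pose commanded when the call began, along the tool's axes at that moment; what a row does not reach only later rows make up. A row lasts 1/8 s, in which the tool goes at most 62.5 mm and 10.7 degrees, less where a joint would pass 70% of its speed; a pose out of reach is approached as far as the arm can. A call with a gripper value outside its range is refused whole. "jaw" is the opening, from 0 (shut) to 1 (fully open), set as the call begins (left out, the last holds). The fingers move at their own pace and stop on an object; the grip force is fixed at half the most. Time passes only in rows, so rows that repeat a pose let the fingers close. It gives the time, the measured TCP pose, the force and the opening at its end, in the units of the state.
- ctrl.read_state(): the state, without advancing time (a new reading comes with each control period).
- get_image(name): name is "scene" or "top"; returns a dict with "color" (480x640x3 uint8, blue, green, red), "fov_y" (degrees; the focal length in pixels is half the picture's height over the tangent of half this angle, whatever the lens; pixels are square), "cx", "cy" (the principal point, pixels), "origin" and "orientation" of the camera in the world. Camera axes: x right, y up, looking along -z (the intrinsics and any distortion apply to the point x, -y, -z); pixel columns grow to the right and rows downward; lengths in mm; the calibration is good to about 2 mm. A picture is of the moment at which its call begins. There is no depth.
- job.finish_job(): hands the job in, once; it reports no verdict.
Trained networks look in the newest picture that a camera, given by its name, has taken for a name from the list of things; names that differ only in an ending like _2 or _b are one class to them, and where a whole thing is asked for, a point or a joint stands for the part that bears it (a point fixed in the world has none). Each returns a list of dicts, best first, with "score" (0 to 1); they miss things now and then, are a little off and sometimes report something else, mostly with a low value. They report only what shows in the picture. A call takes as long as a camera call. They do not tell look-alikes from the thing itself.
- models.cut_out(camera, thing): "pixels" (480x640 bool, what is visible of it) and "uv" ([column, row] in pixels, amid what is visible of it).
- models.place_of(camera, thing): "uv" ([column, row] in pixels: a listed point, or the origin of a listed thing).
The state is a dict: "clock": time; "qpos": joint angles; "qd": joint speeds; "tau": joint torques, N m; "eef_pos": TCP position; "tool_rot": TCP orientation; "force": force on the tool from outside, world axes, zero at the start; "torque": the same for the moment, N m; "width": finger opening in mm.
Only numpy, scipy, OpenCV 4.12 (cv2) and the standard library are available. Lean on these libraries where they do the work, as an engineer would, in place of code of your own. Each camera call takes 0.05 s, during which the arm holds its last target.

## Working session

There is one attempt and no reset: what is moved stays moved. The work goes in short steps, Python scripts to look and compute and a tool call to move; the robot and the scene stay as the last step left them, time stands still between calls to the robot, and variables do not carry over. Pictures are saved under pics/ and viewed, and the job is handed in when it is done.

Besides the shell and the picture viewer there is one more tool, called after "Request:" as name(argument=value, ...), one argument or row to a line, values as JSON. move_arm: Moves the arm, as the interface text tells. Its arguments: {"type":"object","properties":{"moves":{"type":"array","items":{"type":"array","items":{"type":"array","items":{"type":"number"}}}},"jaw":{"type":"number"}},"required":["moves"]}

```bash
ls; mkdir -p pics; cat > h.py <<'E'
import numpy as np, cv2
from cell import ctrl,get_image,job,models
from scipy.spatial.transform import Rotation as R
E
python3 - <<'E'
from h import *
s=ctrl.read_state(); print({k:np.round(v,3).tolist() for k,v in s.items()})
for c in ['scene','top']:
    im=get_image(c); cv2.imwrite(f'pics/{c}0.png',im['color'])
    print(c,{k:v for k,v in im.items() if k!='color'})
    for t in ['caddy','caddy_tab','caddy_hook','caddy_pocket','tub','rail_line','jar','reel','carton']:
        print(t,[(np.round(d['uv']).tolist(),round(d['score'],2)) for d in models.place_of(c,t)][:4])
E
```

```text
pics
{'clock': 0.0, 'qpos': [1.045, 0.629, 0.038, 1.518, -0.027, 0.996, -0.02], 'qd': [0.001, -0.001, 0.002, -0.0, 0.002, -0.002, 0.001], 'tau': [0.0, -56.34, 1.226, -19.344, 0.011, 0.011, 0.0], 'eef_pos': [288.212, -581.924, 230.382], 'tool_rot': [3.142, 0.002, -1.111], 'force': [-0.266, -0.52, 0.295], 'torque': [0.05, 0.006, 0.002], 'width': 85.361}
scene {'fov_y': 56.60286250441668, 'cx': 315.7336913795268, 'cy': 234.18654443858355, 'origin': array([120.63857453, 411.88632939, 567.23351803]), 'orientation': array([ 0.98512803,  0.02092381, -2.54938172])}
caddy [([375.0, 226.0], 0.85), ([423.0, 247.0], 0.81), ([344.0, 245.0], 0.56)]
caddy_tab [([379.0, 189.0], 0.95), ([348.0, 204.0], 0.94), ([425.0, 208.0], 0.83)]
caddy_hook [([426.0, 224.0], 0.91), ([342.0, 215.0], 0.78), ([380.0, 202.0], 0.73)]
caddy_pocket [([385.0, 222.0], 0.94), ([333.0, 231.0], 0.87), ([435.0, 240.0], 0.76)]
tub [([234.0, 335.0], 0.85)]
rail_line [([258.0, 312.0], 0.98)]
jar [([307.0, 220.0], 0.93), ([345.0, 246.0], 0.47)]
reel [([392.0, 286.0], 0.92)]
carton [([311.0, 383.0], 0.75)]
top {'fov_y': 45.61983838059931, 'cx': 320.512874152166, 'cy': 245.72514493082164, 'origin': array([ 398.65769448, -159.62550075, 1099.04236584]), 'orientation': array([ 0.11623434,  0.00771175, -1.58056473])}
caddy [([445.0, 257.0], 0.9), ([429.0, 323.0], 0.85), ([392.0, 241.0], 0.72)]
caddy_tab [([444.0, 320.0], 0.79), ([399.0, 234.0], 0.7), ([459.0, 251.0], 0.7)]
caddy_hook [([442.0, 322.0], 0.84), ([453.0, 252.0], 0.6), ([393.0, 236.0], 0.55)]
caddy_pocket [([445.0, 269.0], 0.92), ([393.0, 227.0], 0.64), ([437.0, 338.0], 0.6)]
tub [([221.0, 235.0], 0.6)]
rail_line [([207.0, 265.0], 0.87)]
jar [([403.0, 179.0], 0.6), ([204.0, 262.0], 0.53)]
reel []
carton [([209.0, 322.0], 0.96)]
```

View pics/scene0.png

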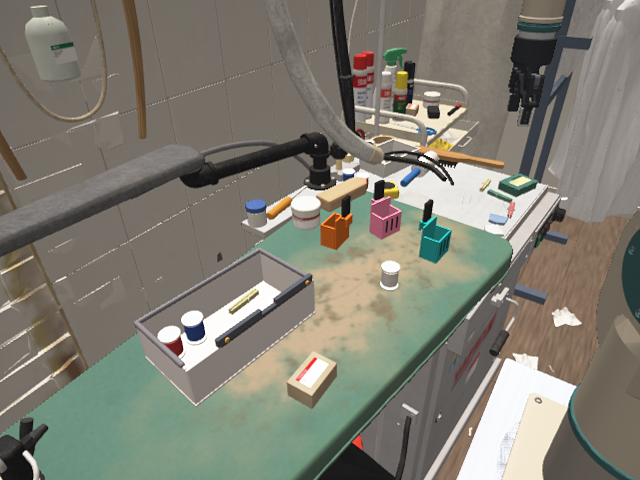

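View pics/top0.png

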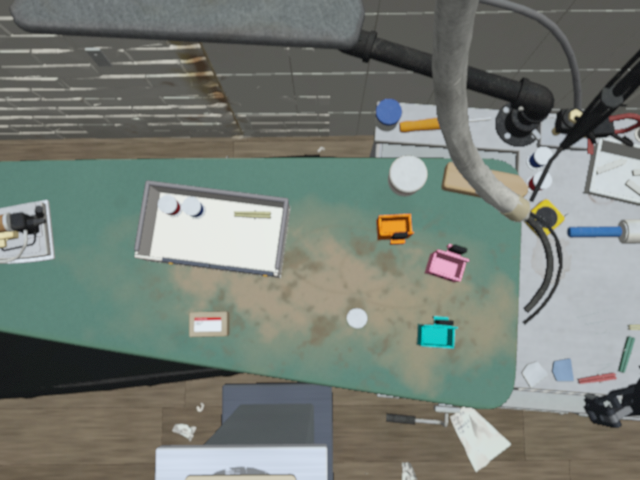

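The scene image shows the orange caddy near (337,230) with its tab at (347,204). The tub's rail runs from (218,342) to (312,279). In the top view the orange caddy is at (395,226) with its tab at (399,238), on the robot's side. Next I'll triangulate.

```bash
cat >> h.py <<'E'
def cam(im):
    f=240/np.tan(np.radians(im['fov_y'])/2); return im['origin'],R.from_euler('xyz',im['orientation']).as_matrix(),f,im['cx'],im['cy']
def ray(C,uv):
    o,M,f,cx,cy=C; d=M@np.array([(uv[0]-cx)/f,-(uv[1]-cy)/f,-1]); return o,d/np.linalg.norm(d)
def proj(C,p):
    o,M,f,cx,cy=C; q=M.T@(np.asarray(p,float)-o); return np.array([cx+f*q[0]/-q[2],cy-f*q[1]/-q[2]])
def atz(C,uv,z):
    o,d=ray(C,uv); return o+d*(z-o[2])/d[2]
def tri(C1,u1,C2,u2):
    o1,d1=ray(C1,u1);o2,d2=ray(C2,u2)
    A=np.stack([d1,-d2],1); t=np.linalg.lstsq(A,o2-o1,rcond=None)[0]
    a,b=o1+t[0]*d1,o2+t[1]*d2; return (a+b)/2,np.linalg.norm(a-b)
E
python3 - <<'E'
from h import *
S=get_image('scene');T=get_image('top');CS,CT=cam(S),cam(T)
def near(c,t,uv,r=40):
    l=[d for d in models.place_of(c,t) if np.linalg.norm(np.array(d['uv'])-uv)<r]
    return l[0]['uv'] if l else None
for t,us,ut in [('caddy_tab',(347,204),(399,236)),('caddy_hook',(342,215),(395,236)),('caddy_pocket',(333,231),(394,226)),('caddy',(344,245),(392,241)),('rail_line',(258,312),(207,265)),('jar',(307,220),(403,179)),('reel',(392,286),(357,318)),('carton',(311,383),(209,322)),('tub',(234,335),(221,235))]:
    a,b=near('scene',t,us,20),near('top',t,ut,20)
    print(t,a,b, [np.round(x,1) for x in tri(CS,a,CT,b)] if a is not None and b is not None else '')
for c,im,(x0,y0,w,h),k in [('scene',S,(300,180,100,75),8),('top',T,(370,200,100,75),8),('scene',S,(130,240,200,150),4),('top',T,(120,170,200,150),4)]:
    cv2.imwrite(f'pics/{c}_z{w}.png',cv2.resize(im['color'][y0:y0+h,x0:x0+w],None,fx=k,fy=k,interpolation=cv2.INTER_CUBIC))
E
```

```text
caddy_tab [350.1, 205.5] [398.9, 239.2] [array([ 522.9, -292.4,  101.5]), np.float64(5.4)]
caddy_hook [340.2, 217.2] [392.5, 237.3] [array([ 534.5, -282.2,   74. ]), np.float64(4.9)]
caddy_pocket [333.1, 228.3] [396.2, 226.0] [array([ 561.2, -295.3,   29.7]), np.float64(3.6)]
caddy [346.5, 248.2] [394.6, 243.7] [array([ 530.5, -298.1,  -14.3]), np.float64(1.5)]
rail_line [260.0, 312.6] [204.4, 265.3] [array([481.1,  51.1,  94. ]), np.float64(5.5)]
jar [305.4, 220.5] [403.1, 179.7] [array([ 653.3, -314.5,    9.9]), np.float64(0.5)]
reel [389.8, 285.2] [355.3, 316.1] [array([ 388.2, -218.9,   -1.5]), np.float64(6.2)]
carton None None 
tub [232.9, 336.0] [217.8, 234.8] [array([5.511e+02, 4.770e+01, 1.000e-01]), np.float64(1.3)]
```

View pics/scene_z100.png

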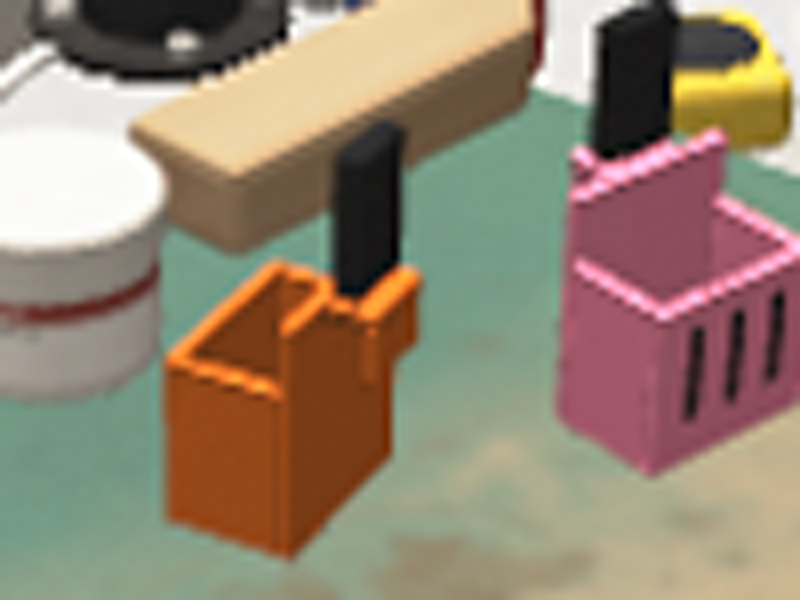

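View pics/top_z100.png

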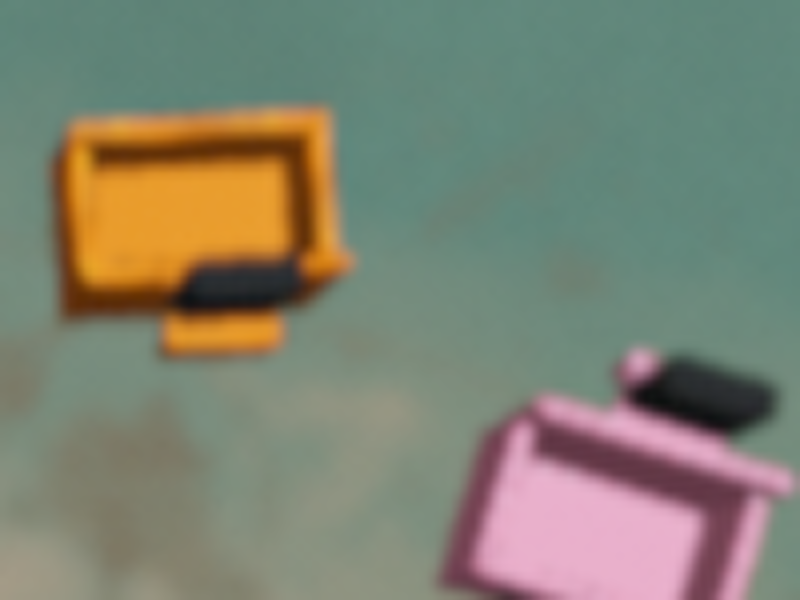

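View pics/scene_z200.png

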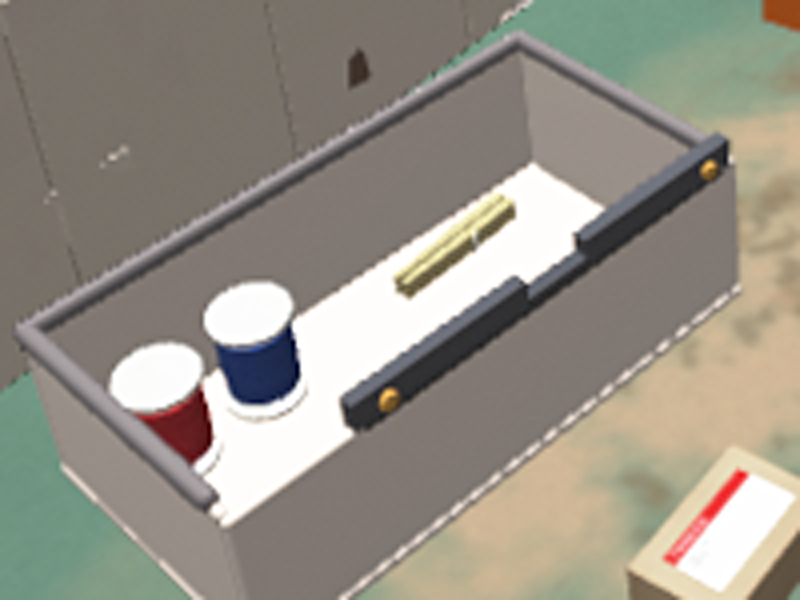

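View pics/top_z200.png

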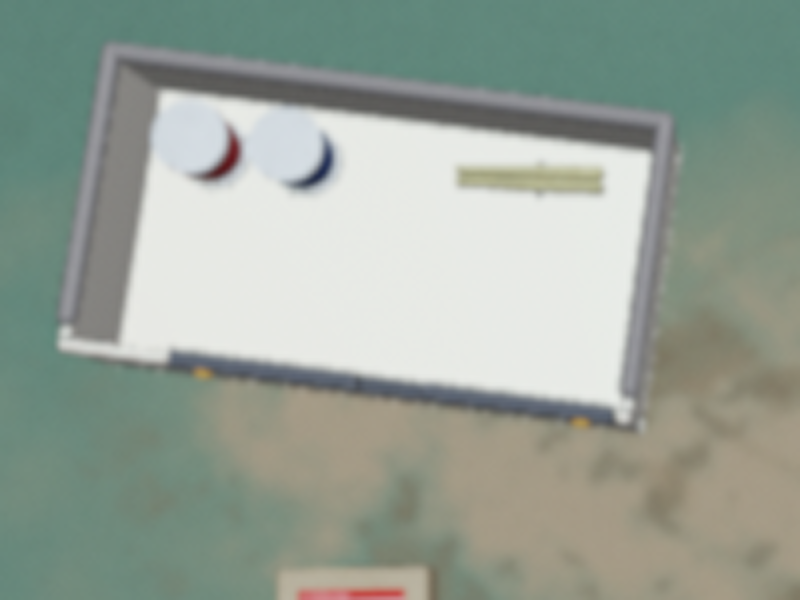

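```bash
cat > fit.py <<'E'
from h import *
from scipy.optimize import least_squares
def W(p,q,z0=0):
    x,y,a=p[:3]; q=np.asarray(q,float); c,s=np.cos(a),np.sin(a)
    return np.array([x+c*q[0]-s*q[1],y+s*q[0]+c*q[1],q[2]+z0])
def fit(p0,obs):
    f=lambda p:np.concatenate([proj(C,W(p,q))-uv for C,q,uv in obs])
    r=least_squares(f,p0,loss='soft_l1'); return r.x,f(r.x).reshape(-1,2)
def Z(x0,y0,k): return lambda u,v:np.array([x0+(u+.5)/k-.5,y0+(v+.5)/k-.5])
def wire(img,C,p,segs,z,col,z0=0):
    x0,y0,k=z
    for a,b in segs:
        ab=[proj(C,W(p,q,z0)) for q in (a,b)]
        P=[tuple(int(round(t)) for t in ((u[0]+.5-x0)*k-.5,(u[1]+.5-y0)*k-.5)) for u in ab]
        cv2.line(img,P[0],P[1],col,1,cv2.LINE_AA)
def box(x0,x1,y0,y1,z0,z1):
    c=[(x,y,z) for x in(x0,x1) for y in(y0,y1) for z in(z0,z1)]
    return [(a,b) for i,a in enumerate(c) for b in c[i+1:] if sum(m!=n for m,n in zip(a,b))==1]
CAD=box(6,46,-30,30,0,54)+box(6,10,-30,30,0,75)+box(-10,-6,-13,13,53,75)+box(-5,5,-13,13,75,120)
TUB=box(-70,70,-130,130,0,80)+box(-71.5,-63.5,-100,100,80,95)
E
cat > f1.py <<'E'
from fit import *
S=get_image('scene');T=get_image('top');CS,CT=cam(S),cam(T)
zs,zt=Z(300,180,8),Z(370,200,8)
o=[(CS,(46,30,0),zs(165,518)),(CS,(6,30,0),zs(290,557)),(CS,(6,-30,0),zs(390,455)),(CS,(46,30,54),zs(165,360)),(CS,(46,-30,54),zs(278,262)),
 (CT,(46,30,54),zt(68,120)),(CT,(46,-30,54),zt(332,108))]
for n,oo in(('S',o[:5]),('both',o)):
    p,r=fit([530,-290,0.04],oo); print('caddy',n,np.round(p,3)); print(np.round(r,1).tolist())
pc=p
us,ut=Z(130,240,4),Z(120,170,4)
o=[(CS,(-70,-130,0),us(740,290)),(CS,(70,130,0),us(65,468)),(CS,(70,-130,84.5),us(518,35)),(CS,(70,130,84.5),us(18,327)),
 (CT,(70,130,84.5),ut(110,45)),(CT,(70,-130,84.5),ut(674,115)),(CT,(-70,130,80),ut(58,348)),(CT,(-70,-130,80),ut(642,430))]
for n,oo in(('S',o[:4]),('T',o[4:]),('both',o)):
    p,r=fit([550,50,-0.1],oo); print('tub',n,np.round(p,3)); print(np.round(r,1).tolist())
pt=p; np.save('pt.npy',pt);np.save('pc.npy',pc)
print('rail_line',W(pt,(-67.5,0,95)),'tab',W(pc,(0,0,102.5)))
# notch edges in scene
for n,u in (('notchL',us(527,281)),('notchR',us(578,233)),('railL',us(344,400)),('railR',us(726,137))):
    w=atz(CS,u,95); d=R.from_euler('z',-pt[2]).apply(w-W(pt,(0,0,0))); print(n,np.round(d,1))
for C,im,z,nm in [(CS,S,(300,180,8),'a'),(CT,T,(370,200,8),'b'),(CS,S,(130,240,4),'c'),(CT,T,(120,170,4),'d')]:
    w,h=(100,75) if z[2]==8 else (200,150)
    g=cv2.resize(im['color'][z[1]:z[1]+h,z[0]:z[0]+w],None,fx=z[2],fy=z[2],interpolation=cv2.INTER_CUBIC)
    if nm in'ab': wire(g,C,pc,CAD,z,(255,0,255))
    else: wire(g,C,pt,TUB,z,(255,0,255))
    g=cv2.resize(g,(400,300),interpolation=cv2.INTER_AREA) if 0 else g
    cv2.imwrite(f'pics/fit_{nm}.png',g)
E
python3 f1.py
```

```text
caddy S [ 5.31210e+02 -2.93604e+02  3.60000e-02]
[[0.1, 0.2], [0.1, 0.6], [0.7, 0.1], [-0.3, -0.6], [-0.5, -0.6]]
caddy both [ 5.31910e+02 -2.93449e+02  4.70000e-02]
[[-0.2, 0.3], [-0.1, 0.6], [0.2, 0.0], [-0.6, -0.5], [-1.1, -0.6], [0.7, 0.7], [0.0, 0.4]]
tub S [ 5.51818e+02  4.22710e+01 -1.35000e-01]
[[0.6, 0.2], [0.2, 1.4], [-0.0, -2.4], [-0.8, -0.7]]
tub T [ 5.51845e+02  4.25030e+01 -1.41000e-01]
[[-0.1, -0.1], [0.5, 0.6], [0.8, 0.4], [-2.1, -1.2]]
tub both [ 5.51951e+02  4.23770e+01 -1.39000e-01]
[[0.7, 0.4], [0.1, 1.2], [0.2, -2.4], [-0.9, -1.0], [-0.2, 0.0], [0.5, 0.4], [0.9, 0.5], [-2.0, -1.5]]
rail_line [485.09974831  51.70938098  95.        ] tab [ 531.90978271 -293.44927282  102.5       ]
notchL [-71.8  -7.4  95. ]
notchR [-66.8 -39.2  95. ]
railL [-67.6  76.4  95. ]
railR [ -70.6 -121.9   95. ]
```

View pics/fit_a.png

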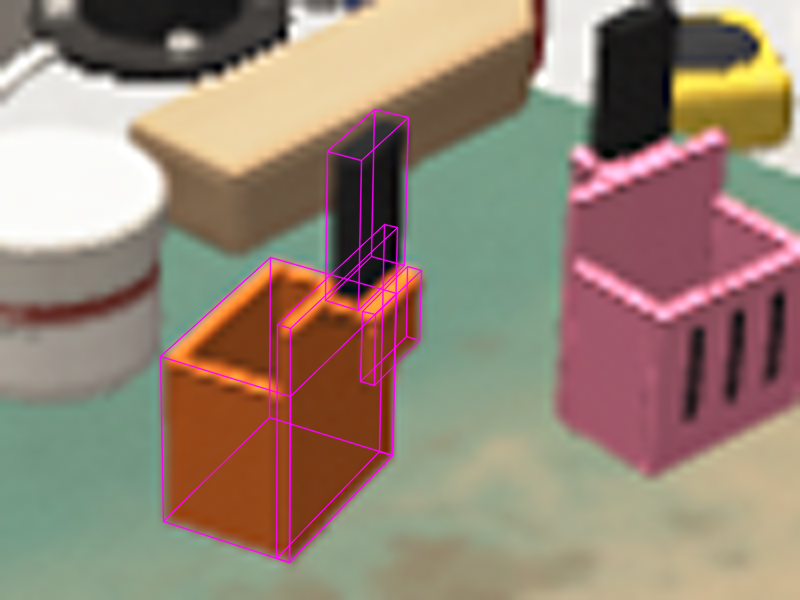

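View pics/fit_b.png

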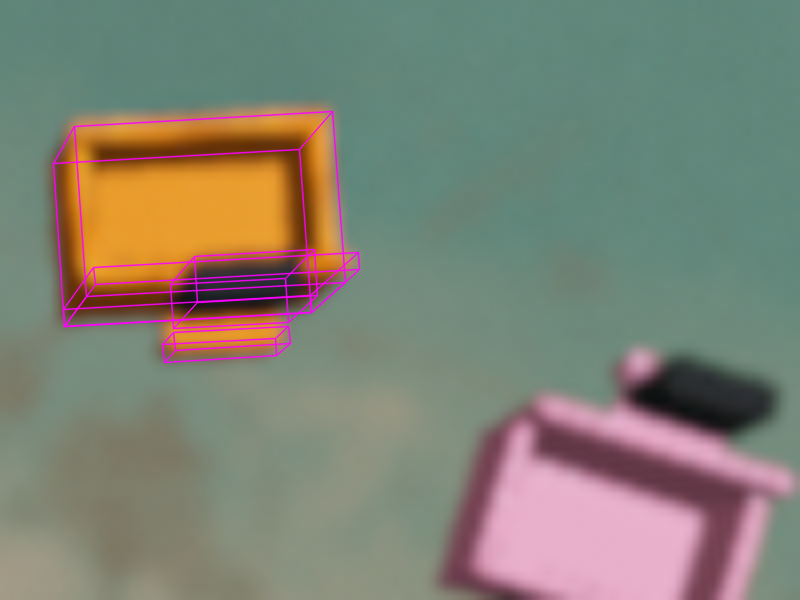

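View pics/fit_c.png

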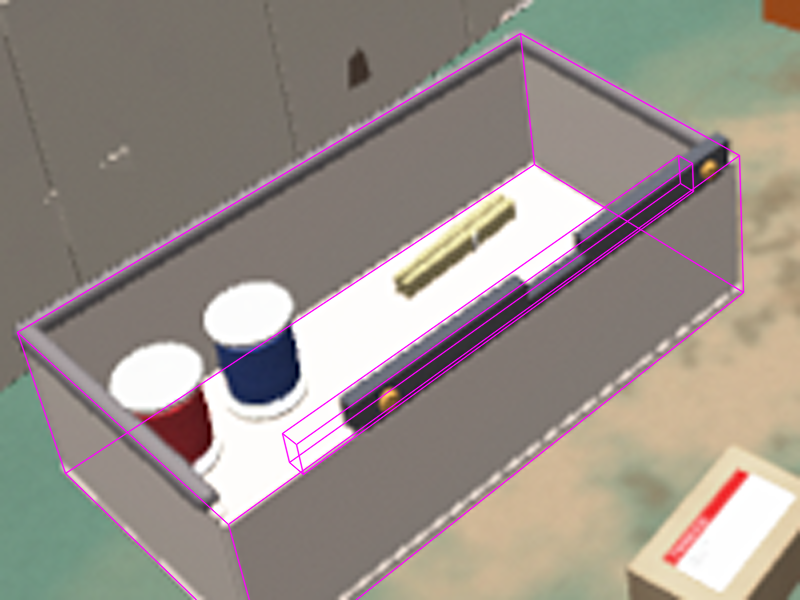

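View pics/fit_d.png

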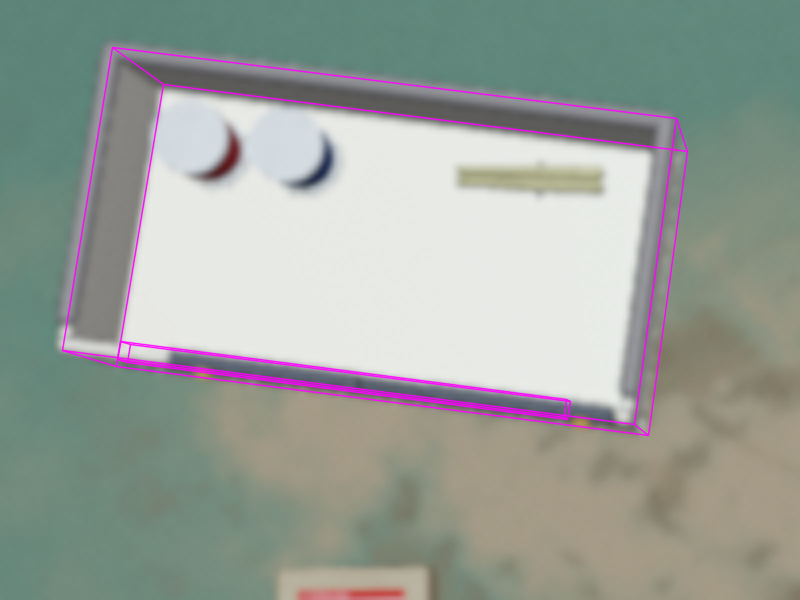

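```bash
python3 - <<'E'
from h import *
CS,CT=cam(get_image('scene')),cam(get_image('top'))
for n,a,b in [('tube end',(452,183),(525,322)),('hose/tube joint',(385,155),(530,212)),('boom joint',(318,140),(520,100)),('hose top x',(270,10),(455,60)),('boom elbow',(190,175),(365,45))]:
    print(n,[np.round(x) for x in tri(CS,a,CT,b)])
for z in(0,100,200,300,500): print(z,np.round(atz(CT,(525,322),z)[:2]),np.round(atz(CT,(540,250),z)[:2]))
p=np.array([288.2,-581.9,230.4]);
print(proj(CS,p),proj(CT,p))
def mv(tgt,yaw):
    s=ctrl.read_state(); M=R.from_euler('xyz',s['tool_rot']); d=M.inv().apply(np.array(tgt)-s['eef_pos'])
    rv=(M.inv()*R.from_euler('xyz',[np.pi,0,yaw])).as_rotvec(); print(np.round(d/1000,4),np.round(rv,4))
mv((531.9,-293.4,180),.047)
E
```

```text
tube end [array([ 378., -506.,   99.]), np.float64(1.0)]
hose/tube joint [array([ 562., -519.,  122.]), np.float64(13.0)]
boom joint [array([ 759., -513.,  123.]), np.float64(20.0)]
hose top x [array([ 701., -310.,  456.]), np.float64(19.0)]
boom elbow [array([ 902., -227.,   99.]), np.float64(37.0)]
0 [ 377. -540.] [ 514. -576.]
100 [ 379. -506.] [ 504. -538.]
200 [ 381. -471.] [ 493. -500.]
300 [ 383. -436.] [ 483. -463.]
500 [ 387. -367.] [ 462. -387.]
[514.77798601 123.94575671] [610.17356638 384.46457128]
[-0.1511 -0.3464  0.0513] [ 0.000e+00 -1.000e-04 -1.158e+00]
```

The suction tubes hang near (380 to 560, -510, 100 and up). I'll go round them on the robot side, then to the orange tab.

Request:
move_arm(
  moves=[
    [[-0.04, -0.03, 0, 0, 0, -0.1], [-0.09, -0.06, 0, 0, 0, -0.25], [-0.14, -0.095, 0, 0, 0, -0.4], [-0.18, -0.125, 0, 0, 0, -0.55], [-0.207, -0.15, 0, 0, 0, -0.7], [-0.2, -0.19, 0, 0, 0, -0.85], [-0.19, -0.235, 0.01, 0, 0, -1.0], [-0.175, -0.28, 0.025, 0, 0, -1.158], [-0.16, -0.325, 0.04, 0, 0, -1.158], [-0.151, -0.3464, 0.0513, 0, 0, -1.158], [-0.151, -0.3464, 0.0513, 0, 0, -1.158], [-0.151, -0.3464, 0.0513, 0, 0, -1.158], [-0.151, -0.3464, 0.0513, 0, 0, -1.158], [-0.151, -0.3464, 0.0513, 0, 0, -1.158]],
  ],
  jaw=1,
)

```text
clock: 3.95
eef_pos: [531.3, -294.1, 180.7]
tool_rot: [3.141, -0.0, 0.046]
force: [0.0, 0.2, -0.6]
width: 85.4
```

Request:
move_arm(
  moves=[
    [[0.0006, -0.0007, 0.04, 0, 0, 0], [0.0006, -0.0007, 0.075, 0, 0, 0], [0.0006, -0.0007, 0.097, 0, 0, 0], [0.0006, -0.0007, 0.097, 0, 0, 0], [0.0006, -0.0007, 0.097, 0, 0, 0]],
  ],
)

```text
clock: 4.58
eef_pos: [533.1, -293.2, 84.1]
tool_rot: [3.141, -0.002, 0.047]
force: [-0.7, -0.3, 0.7]
width: 85.4
```

```bash
python3 - <<'E'
from h import *
S=get_image('scene')['color'];T=get_image('top')['color']
g=np.hstack([cv2.resize(S[150:270,280:400],(400,400),interpolation=2),cv2.resize(T[170:290,350:470],(400,400),interpolation=2)])
cv2.imwrite('pics/pre.png',g); print(ctrl.read_state()['force'])
E
```

```text
[ 0.10337686 -0.47952389  0.08996826]
```

View pics/pre.png

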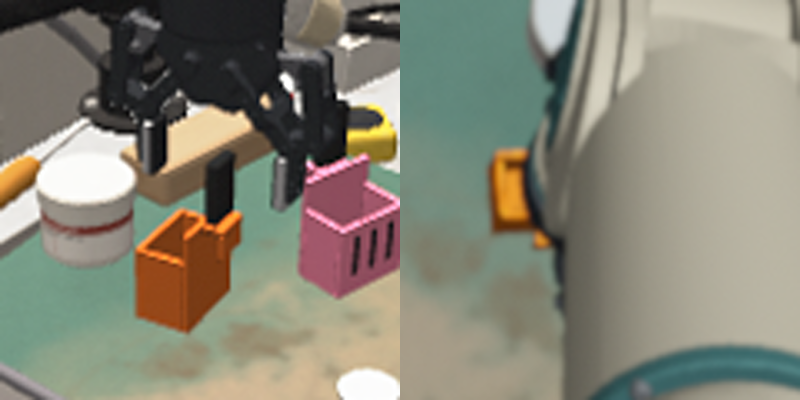

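The tab stands midway between the two open fingers, at about (218,185) in the left half of the picture. I'll close now.

Request:
move_arm(
  moves=[
    [[0, 0, 0, 0, 0, 0], [0, 0, 0, 0, 0, 0], [0, 0, 0, 0, 0, 0], [0, 0, 0, 0, 0, 0], [0, 0, 0, 0, 0, 0], [0, 0, 0, 0, 0, 0], [0, 0, 0, 0, 0, 0], [0, 0, 0, 0, 0, 0]],
  ],
  jaw=0,
)

```text
clock: 5.68
eef_pos: [532.4, -292.7, 82.9]
tool_rot: [-3.141, 0.0, 0.047]
force: [0.6, -0.4, -1.1]
width: 9.0
```

Request:
move_arm(
  moves=[
    [[0, 0, -0.03, 0, 0, 0], [0, 0, -0.08, 0, 0, 0], [0, 0, -0.125, 0, 0, 0], [-0.002, -0.03, -0.125, 0, 0, 0.02], [-0.006, -0.08, -0.125, 0, 0, 0.05], [-0.01, -0.13, -0.125, 0, 0, 0.09], [-0.014, -0.18, -0.125, 0, 0, 0.12], [-0.018, -0.23, -0.125, 0, 0, 0.15], [-0.022, -0.28, -0.125, 0, 0, 0.186], [-0.026, -0.33, -0.125, 0, 0, 0.186], [-0.0281, -0.3612, -0.125, 0, 0, 0.186], [-0.0281, -0.3612, -0.125, 0, 0, 0.186], [-0.0281, -0.3612, -0.125, 0, 0, 0.186], [-0.0281, -0.3612, -0.125, 0, 0, 0.186]],
  ],
)

```text
clock: 7.42
eef_pos: [487.6, 65.3, 208.0]
tool_rot: [3.141, -0.0, -0.141]
force: [0.5, -1.0, -1.7]
width: 9.2
```

```bash
cat > look.py <<'E'
import sys
from fit import *
n=sys.argv[1]; S=get_image('scene');T=get_image('top');CS,CT=cam(S),cam(T)
pt=np.load('pt.npy'); s=ctrl.read_state(); e=s['eef_pos']
ex=np.load('ex.npy') if len(sys.argv)>2 else np.zeros(3)  # extra offsets tool-frame of caddy
pc=[e[0]+ex[0],e[1]+ex[1],s['tool_rot'][2]]; z0=e[2]-83.5+ex[2]
hk=R.from_euler('z',-pt[2]).apply(np.array([pc[0],pc[1],z0+70])-W(pt,(-67.5,0,95))); print('hook in rail (tool est)',np.round(hk,1),'yaw',round(pc[2]-pt[2],3),s['force'].round(1),s['clock'],s['width'],s['tool_rot'].round(3))
for C,im,z,nm in [(CS,S,(180,190,5),'s'),(CT,T,(120,170,4),'t')]:
    w,h=(160,150) if nm=='s' else (200,150)
    g=cv2.resize(im['color'][z[1]:z[1]+h,z[0]:z[0]+w],None,fx=z[2],fy=z[2],interpolation=cv2.INTER_CUBIC)
    cv2.imwrite(f'pics/{n}{nm}_raw.png',g[:600,:800])
    wire(g,C,pc,CAD,z,(255,0,255),z0); wire(g,C,pt,TUB[-12:],z,(255,255,0))
    cv2.imwrite(f'pics/{n}{nm}.png',g[:600,:800])
E
python3 look.py A
```

```text
hook in rail (tool est) [ 0.5 14.1 99.5] yaw -0.002 [ 0.2 -0.1 -1.6] 7.525 9.55234597463734 [ 3.141 -0.    -0.141]
```

View pics/As.png

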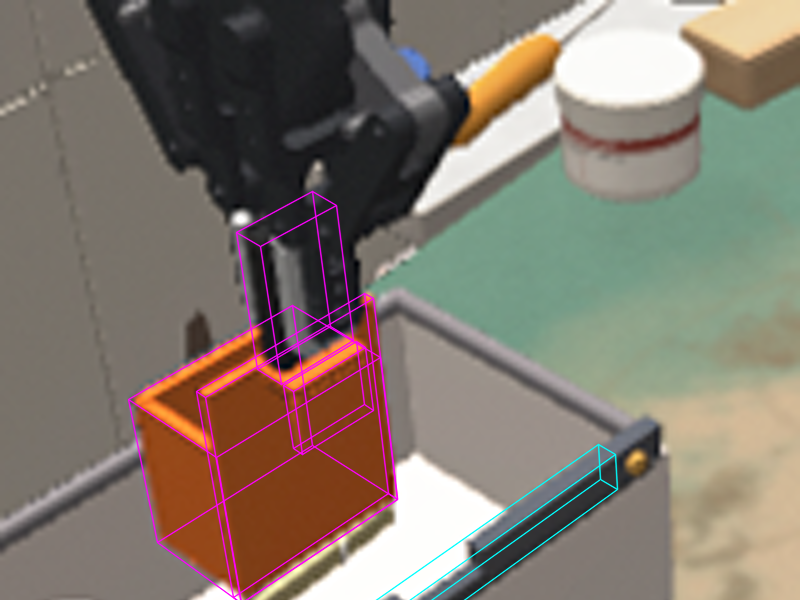

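View pics/At.png

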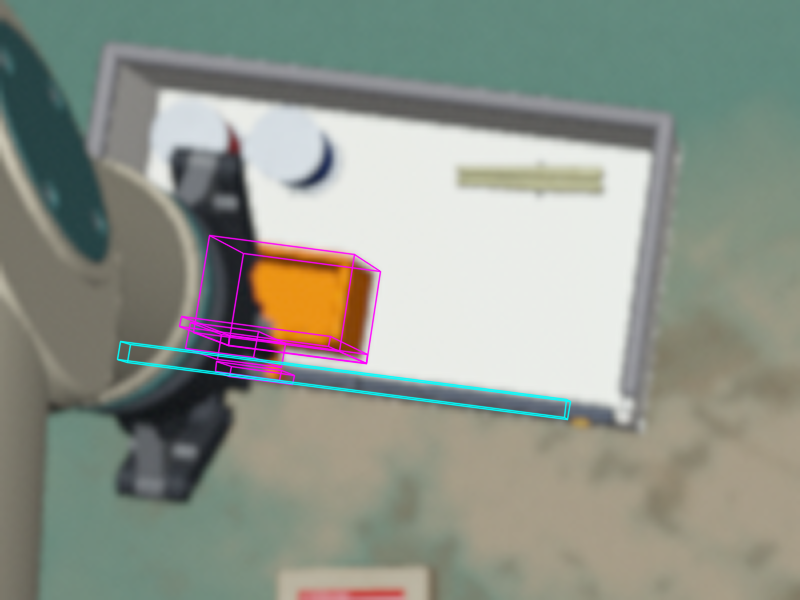

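View pics/As_raw.png

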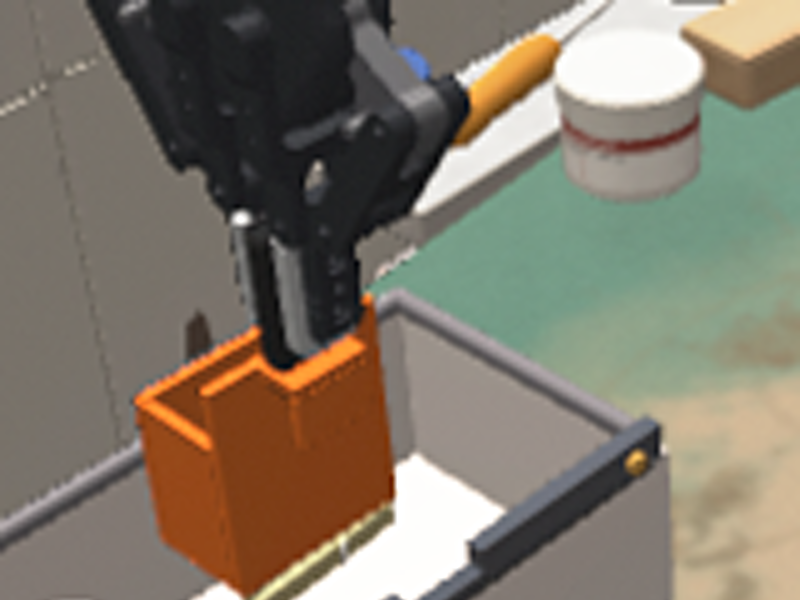

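The wireframe from the tool pose matches the held caddy to about a pixel in the scene view, with rim corners at (135,400) and (373,297) in the crop. I'll descend in stages.

Request:
move_arm(
  moves=[
    [[-0.0005, 0, 0.015, 0, 0, 0], [-0.0005, 0, 0.026, 0, 0, 0], [-0.0005, 0, 0.028, 0, 0, 0], [-0.0005, 0, 0.031, 0, 0, 0], [-0.0005, 0, 0.034, 0, 0, 0], [-0.0005, 0, 0.034, 0, 0, 0]],
  ],
)

```text
clock: 8.28
eef_pos: [486.9, 66.8, 174.0]
tool_rot: [3.142, 0.0, -0.139]
force: [0.0, 0.3, -1.4]
width: 9.1
```

```bash
python3 look.py B
```

```text
hook in rail (tool est) [-0.2 15.3 65.6] yaw -0.0 [-0.1  0.2 -1.6] 8.375 9.385327742875976 [-3.141 -0.    -0.139]
```

View pics/Bs.png

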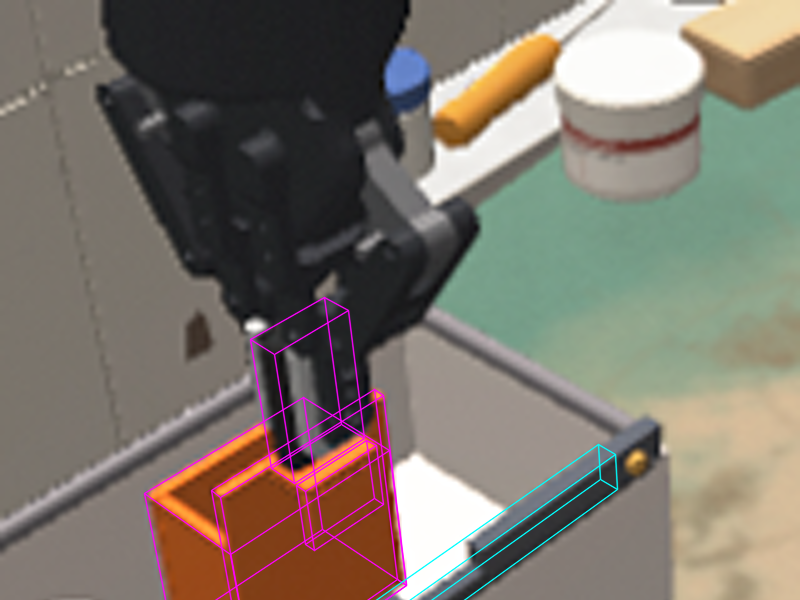

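```bash
sed -i 's/(180,190,5)/(190,250,5)/; s/(160,150) if/(160,120) if/' look.py
```

Request:
move_arm(
  moves=[
    [[0, 0, 0.01, 0, 0, 0], [0, 0, 0.02, 0, 0, 0], [0, 0, 0.03, 0, 0, 0], [0, 0, 0.04, 0, 0, 0], [0, 0, 0.044, 0, 0, 0], [0, 0, 0.044, 0, 0, 0]],
  ],
)

```text
clock: 9.12
eef_pos: [486.8, 66.8, 129.7]
tool_rot: [3.141, 0.001, -0.139]
force: [-0.0, -0.1, -1.4]
width: 9.3
```

```bash
python3 look.py C
```

```text
hook in rail (tool est) [-0.1 15.3 21.7] yaw -0.0 [ 0.2  0.6 -2.3] 9.225 9.373190554258546 [-3.141 -0.    -0.139]
```

View pics/Cs.png

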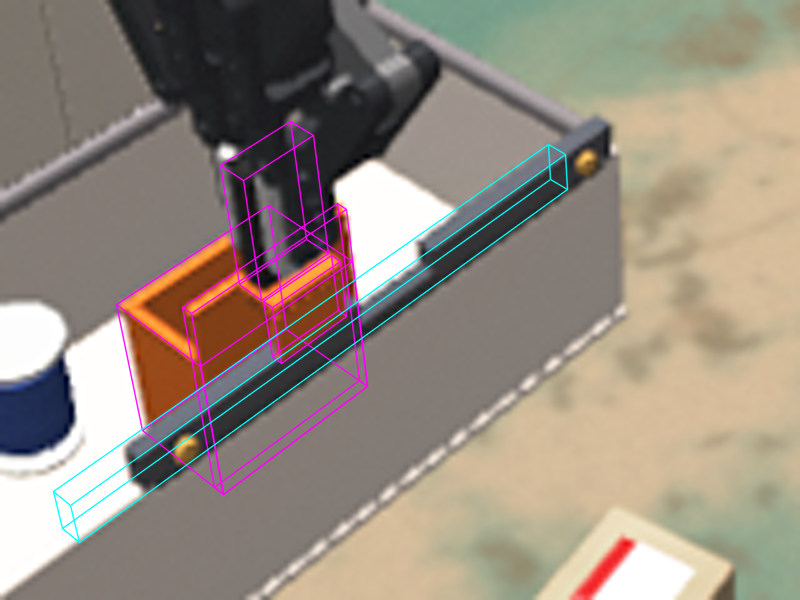

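View pics/Cs_raw.png

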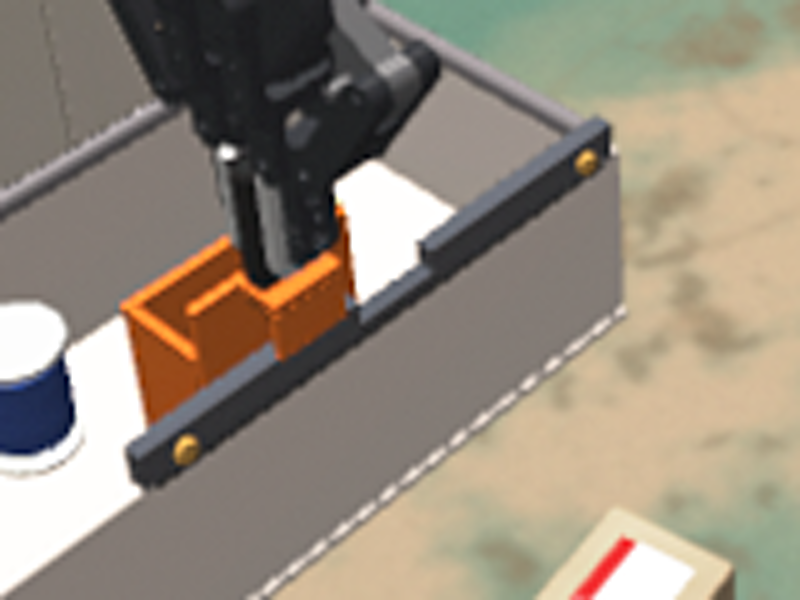

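View pics/Ct.png

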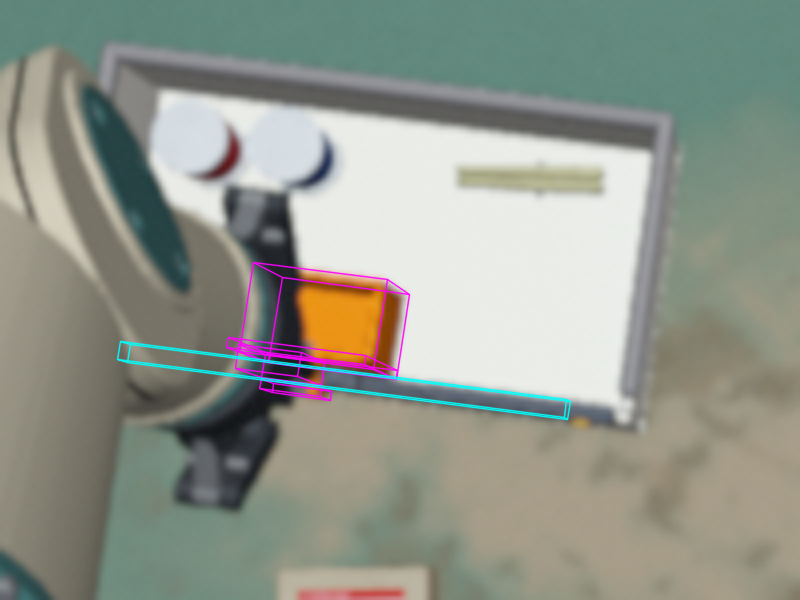

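Request:
move_arm(
  moves=[
    [[0, 0, 0.002, 0, 0, 0], [0, 0, 0.004, 0, 0, 0], [0, 0, 0.006, 0, 0, 0], [0, 0, 0.008, 0, 0, 0], [0, 0, 0.008, 0, 0, 0]],
  ],
)

```text
clock: 9.85
eef_pos: [486.8, 66.8, 121.8]
tool_rot: [3.141, 0.0, -0.139]
force: [-0.3, -0.6, -1.3]
width: 8.9
```

Request:
move_arm(
  moves=[
    [[0, 0, 0.002, 0, 0, 0], [0, 0, 0.004, 0, 0, 0], [0, 0, 0.006, 0, 0, 0], [0, 0, 0.008, 0, 0, 0], [0, 0, 0.009, 0, 0, 0], [0, 0, 0.009, 0, 0, 0]],
  ],
)

```text
clock: 10.6
eef_pos: [486.9, 66.8, 112.9]
tool_rot: [3.142, 0.0, -0.139]
force: [-0.2, -0.4, -1.8]
width: 9.1
```

```bash
python3 look.py D
```

```text
hook in rail (tool est) [-0.2 15.2  4.6] yaw -0.0 [ 0.1 -0.4 -1.4] 10.7 9.319550017019202 [-3.142 -0.    -0.139]
```

View pics/Ds_raw.png

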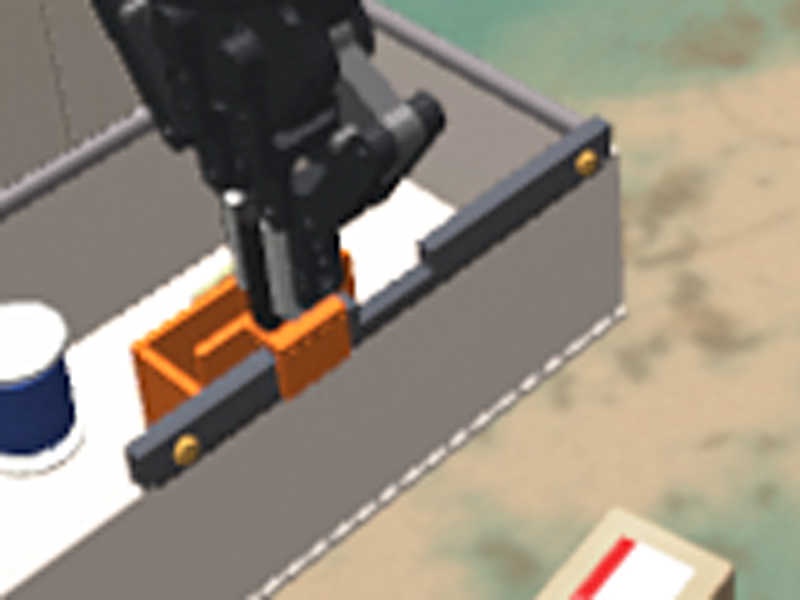

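The lip (275 to 352, 300 to 395) hangs on the near side of the rail with the back plate behind it. The visible notch starts just to its right at about (358,305). Now I'll feel downward for the rail's top.

Request:
move_arm(
  moves=[
    [[0, 0, 0.001, 0, 0, 0], [0, 0, 0.002, 0, 0, 0], [0, 0, 0.003, 0, 0, 0], [0, 0, 0.004, 0, 0, 0], [0, 0, 0.005, 0, 0, 0], [0, 0, 0.0055, 0, 0, 0], [0, 0, 0.0055, 0, 0, 0]],
  ],
)

```text
clock: 11.58
eef_pos: [486.9, 66.8, 107.6]
tool_rot: [3.142, -0.0, -0.139]
force: [-1.2, -0.7, 0.4]
width: 9.3
```

Contact at TCP z of about 108, roughly 2 N. I'll slide along the rail toward -y.

Request:
move_arm(
  moves=[
    [[0, 0.002, 0.0005, 0, 0, 0], [0, 0.005, 0.0005, 0, 0, 0], [0, 0.008, 0.0005, 0, 0, 0], [0, 0.011, 0.0005, 0, 0, 0], [0, 0.014, 0.0005, 0, 0, 0], [0, 0.017, 0.0005, 0, 0, 0], [0, 0.02, 0.0005, 0, 0, 0], [0, 0.023, 0.0005, 0, 0, 0], [0, 0.026, 0.0005, 0, 0, 0], [0, 0.026, 0.0005, 0, 0, 0]],
  ],
)

```text
clock: 12.82
eef_pos: [483.2, 40.4, 107.0]
tool_rot: [3.141, 0.0, -0.14]
force: [-0.3, 0.1, 2.1]
width: 9.3
```

```bash
python3 look.py E
```

```text
hook in rail (tool est) [ -0.3 -11.4  -1.5] yaw -0.001 [ 0.8 -0.8  1.7] 12.925 9.106700519087841 [ 3.141  0.    -0.139]
```

View pics/Es_raw.png

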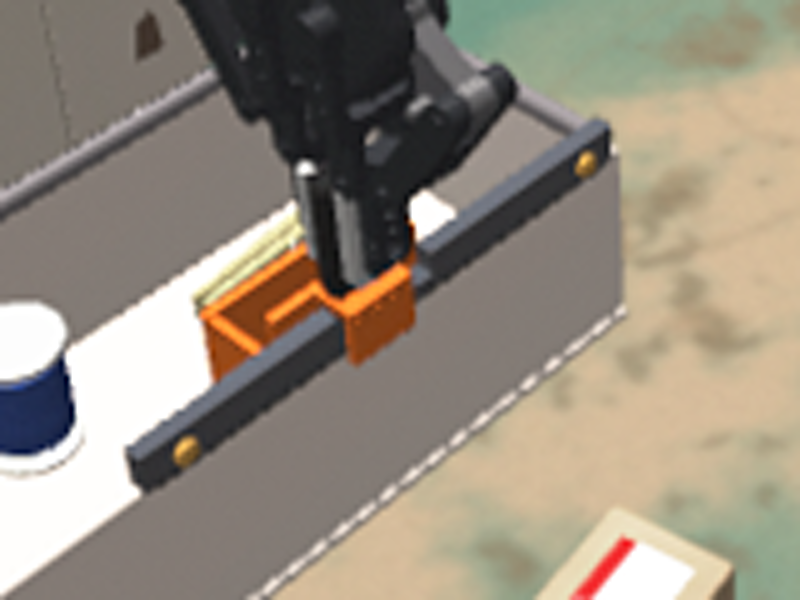

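Still resting on the rail at about 3.5 N. The lip's left edge is at x≈345 and the notch edge at about 358, so I need 5 to 7 mm more.

Request:
move_arm(
  moves=[
    [[0, 0.001, 0, 0, 0, 0], [0, 0.002, 0, 0, 0, 0], [0, 0.003, 0, 0, 0, 0], [0, 0.004, 0, 0, 0, 0], [0, 0.005, 0, 0, 0, 0], [0, 0.005, 0, 0, 0, 0]],
  ],
)

```text
clock: 13.68
eef_pos: [482.6, 35.9, 107.0]
tool_rot: [3.141, 0.0, -0.139]
force: [0.9, 1.1, 1.7]
width: 9.4
```

Request:
move_arm(
  moves=[
    [[0, 0.001, 0, 0, 0, 0], [0, 0.0015, 0, 0, 0, 0], [0, 0.0015, 0, 0, 0, 0]],
  ],
)

```text
clock: 14.05
eef_pos: [482.4, 34.5, 107.0]
tool_rot: [3.142, -0.0, -0.139]
force: [0.9, 1.9, 1.4]
width: 9.0
```

Request:
move_arm(
  moves=[
    [[0, 0.001, 0, 0, 0, 0], [0, 0.0015, 0, 0, 0, 0], [0, 0.0015, 0, 0, 0, 0]],
  ],
)

```text
clock: 14.42
eef_pos: [482.2, 33.0, 107.0]
tool_rot: [3.141, 0.0, -0.139]
force: [0.3, 1.8, 1.9]
width: 9.2
```

Request:
move_arm(
  moves=[
    [[0, 0.001, 0, 0, 0, 0], [0, 0.0015, 0, 0, 0, 0], [0, 0.0015, 0, 0, 0, 0]],
  ],
)

```text
clock: 14.8
eef_pos: [481.4, 30.8, 106.7]
tool_rot: [3.14, 0.001, -0.14]
force: [0.4, 0.1, -1.6]
width: 9.3
```

```bash
python3 look.py F
```

```text
hook in rail (tool est) [ -0.8 -21.   -1.8] yaw -0.001 [-0.1 -0.3 -0.9] 14.9 9.335439209184397 [ 3.141e+00  1.000e-03 -1.400e-01]
```

View pics/Fs_raw.png

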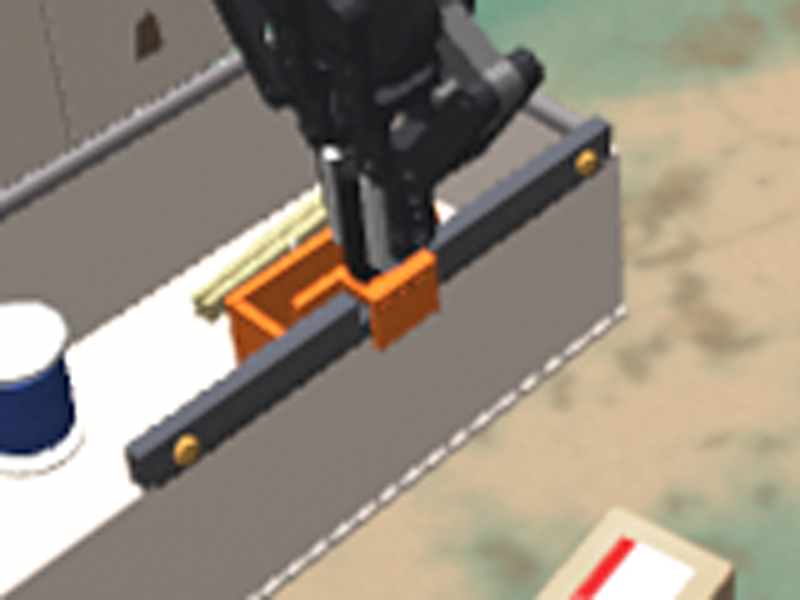

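The force fell to the free-hanging value, so the bridge has come off the edge. I'll shift a little toward the notch's middle and lower gently.

Request:
move_arm(
  moves=[
    [[0.0003, 0.001, 0, 0, 0, 0], [0.0003, 0.001, 0.001, 0, 0, 0], [0.0003, 0.001, 0.002, 0, 0, 0], [0.0003, 0.001, 0.003, 0, 0, 0], [0.0003, 0.001, 0.003, 0, 0, 0]],
  ],
)

```text
clock: 15.52
eef_pos: [482.1, 30.6, 103.9]
tool_rot: [3.142, 0.0, -0.139]
force: [-0.1, -1.1, -0.8]
width: 9.3
```

Request:
move_arm(
  moves=[
    [[0, 0, 0.001, 0, 0, 0], [0, 0, 0.002, 0, 0, 0], [0, 0, 0.003, 0, 0, 0], [0, 0, 0.0035, 0, 0, 0], [0, 0, 0.0035, 0, 0, 0]],
  ],
)

```text
clock: 16.15
eef_pos: [482.2, 30.6, 100.5]
tool_rot: [3.142, 0.0, -0.139]
force: [-0.4, 0.5, -0.3]
width: 9.4
```

Request:
move_arm(
  moves=[
    [[0, 0, 0.0005, 0, 0, 0], [0, 0, 0.001, 0, 0, 0], [0, 0, 0.0015, 0, 0, 0], [0, 0, 0.0015, 0, 0, 0]],
  ],
)

```text
clock: 16.65
eef_pos: [482.1, 30.6, 99.0]
tool_rot: [3.142, 0.0, -0.139]
force: [0.4, 0.8, -1.0]
width: 9.1
```

Request:
move_arm(
  moves=[
    [[0, 0, 0.0005, 0, 0, 0], [0, 0, 0.001, 0, 0, 0], [0, 0, 0.001, 0, 0, 0]],
  ],
)

```text
clock: 17.02
eef_pos: [482.2, 30.6, 98.1]
tool_rot: [-3.142, -0.0, -0.139]
force: [-0.4, -0.3, 2.0]
width: 9.7
```

```bash
python3 look.py G
```

```text
hook in rail (tool est) [  0.1 -21.3 -10.4] yaw -0.0 [-0.4 -0.3  1.8] 17.125 9.134685291972753 [-3.142 -0.    -0.139]
```

View pics/Gs_raw.png

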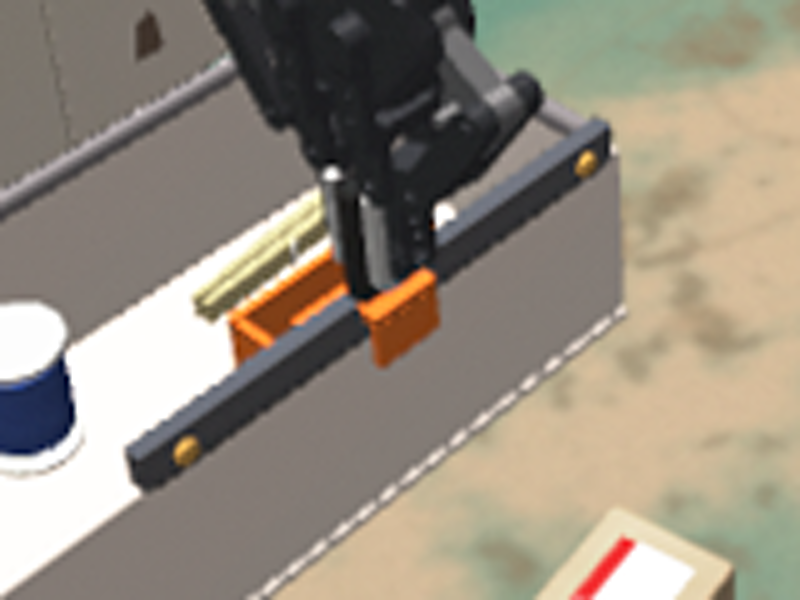

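Seated: 2 N of support, about 9 mm below the rail's top, with the bridge sunk between the notch sides. Release.

Request:
move_arm(
  moves=[
    [[0, 0, 0, 0, 0, 0], [0, 0, 0, 0, 0, 0], [0, 0, 0, 0, 0, 0], [0, 0, 0, 0, 0, 0], [0, 0, 0, 0, 0, 0], [0, 0, 0, 0, 0, 0]],
  ],
  jaw=0.5,
)

```text
clock: 17.88
eef_pos: [482.2, 30.6, 98.0]
tool_rot: [-3.142, 0.0, -0.139]
force: [-0.4, 0.8, -0.8]
width: 42.7
```

```bash
python3 look.py H
```

```text
hook in rail (tool est) [  0.  -21.3 -10.5] yaw -0.0 [-0.4 -0.3 -0. ] 17.975 42.6725055839708 [-3.142 -0.    -0.139]
```

View pics/Hs_raw.png

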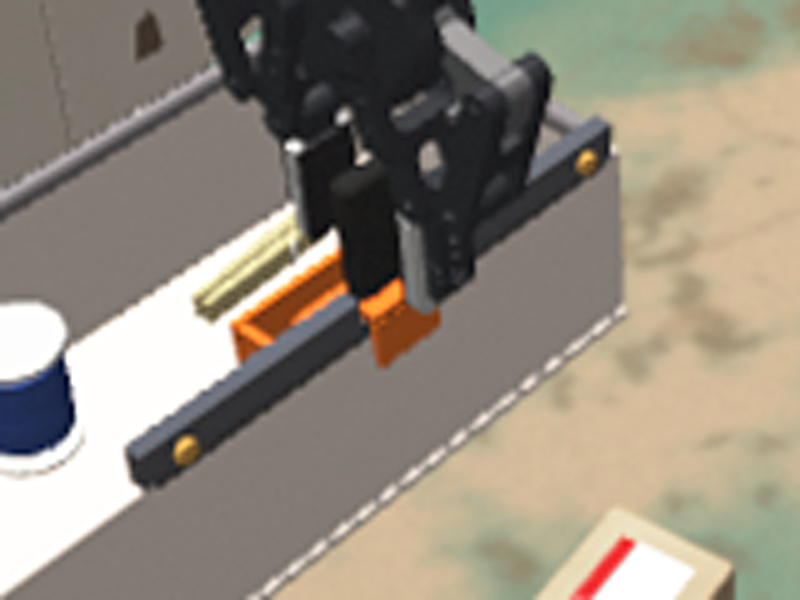

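The jaws have opened clear of the black tab (about 365,225) and the caddy has stayed in place. I'll rise straight up and check.

Request:
move_arm(
  moves=[
    [[0, 0, -0.01, 0, 0, 0], [0, 0, -0.03, 0, 0, 0], [0, 0, -0.06, 0, 0, 0], [0, 0, -0.1, 0, 0, 0], [0, 0, -0.15, 0, 0, 0], [0, 0, -0.15, 0, 0, 0], [0, 0, -0.15, 0, 0, 0]],
  ],
)

```text
clock: 18.85
eef_pos: [481.7, 30.4, 248.1]
tool_rot: [3.141, -0.0, -0.139]
force: [-0.9, -0.1, -0.4]
width: 42.7
```

```bash
cat > chk.py <<'E'
from fit import *
S=get_image('scene');T=get_image('top');CS,CT=cam(S),cam(T);pt=np.load('pt.npy')
z=(190,250,5);g=cv2.resize(S['color'][250:370,190:350],None,fx=5,fy=5,interpolation=2)
w=W(pt,(-67.5,-21.3,95-9-70)); wire(g,CS,[w[0],w[1],pt[2]],CAD,z,(255,0,255),w[2])
cv2.imwrite('pics/fin_s.png',g); cv2.imwrite('pics/fin_t.png',T['color']); cv2.imwrite('pics/fin_full.png',S['color'])
for t in('jar','reel','carton'): print(t,[np.round(d['uv']) for d in models.place_of('scene',t)][:2])
E
python3 chk.py
```

```text
jar [array([307., 223.])]
reel [array([392., 285.])]
carton [array([313., 386.])]
```

View pics/fin_s.png

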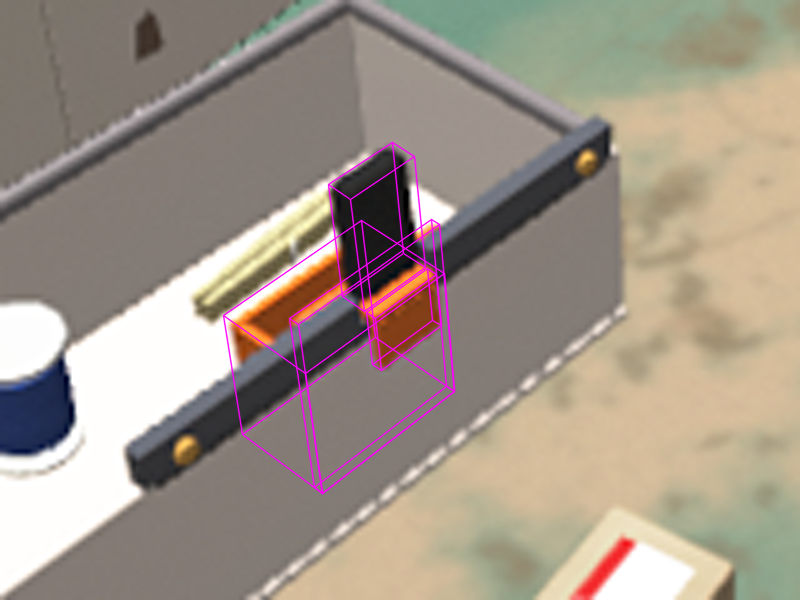

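View pics/fin_full.png

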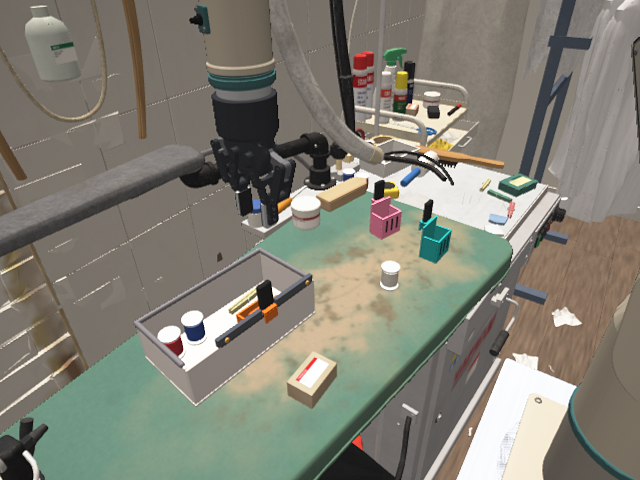

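The released caddy lies on the "home" wireframe, with the lip at (370 to 440, 270 to 368) and the pocket inside the tub. The jar, reel and carton are where they were. Handing in.

```bash
python3 -c "
from h import *
s=ctrl.read_state();print(s['clock'],s['force'].round(1),abs(s['qd']).max());print(job.finish_job())"
```

```text
19.1 [ 0.8 -0.3 -0.4] 0.0067940927690634265
the job is handed in; nothing more can be done
None
```

The orange caddy now hangs in the rail's notch with its pocket inside the tub. I let go of it and handed the job in at 19.1 s of the 61 s allowed. The interface gives no verdict, so what follows is my own checking.

**What I did:**
- I gripped the black tab and carried the caddy to the tub.
- I lowered the lip over the rail off the notch, touching it at about 2 N.
- I slid along the rail at 3–4 N until the support force vanished, at y ≈ -21 mm from the rail's mid-length.
- I lowered it about 9 mm until it was supported again at about 3 N, then opened the jaws and rose straight up.

**Last checks:**
- **Seating:** in the scene picture the released caddy lies within 1–2 pixels of a wireframe drawn at 9 mm below the rail's top. It looks upright and square to the rail. I did not study the top camera's last picture, so this rests on one view.
- **Depth:** just before release, the tool pose put the bridge about 10.4 mm below the rail's top. That is a little deeper than the nominal 9 mm because I was still pressing lightly.
- **Forces:** no reading went above about 4 N, but forces were read only at the end of each move.
- **Bystanders:** the jar, reel and carton were found within about 3–4 pixels of where they started, which is within the detector's scatter, and they look upright. The arm stood still and clear of the caddy.

**What disagreed:** the rail is not centred on the near wall. Relative to the wall's middle it runs from about y = -121 to +76 mm. The notch could also be seen in the pictures, at about -23 mm, close to where I felt it.

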